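# Tip the compressor housing onto its back and push it up to the bench stop

### The arm

A 6-joint arm with a two-finger parallel gripper is mounted at the origin on the work surface. World frame = base frame: x ahead of the robot, y to its left, z up, the work surface at z = 0. Lengths are in mm, angles in rad, forces in N, time in s.
With the tool pointing down it reaches from about 350 to 875 mm from the base axis. Payload 4.2 kg.
Tool frame: the origin (TCP) lies midway between the tips of the shut fingers; the grasp point (between the pads) lies 19 mm behind it; z points along the fingers, y is the line along which they close (so a half turn about z gives the same grasp; the last joint's range is limited). The gripper opens to 85 mm and grips with 20 to 120 N. Pads are 22 mm wide; open, the fingers measure 114 mm over their backs; the gripper's body (76 mm by 85 mm) begins 54 mm behind the grasp point. The pads swing forward as they close: fully open they stand 13 mm farther back than shut.
Start: joints at [0.259, 0.385, 0.008, 0, -1.194, -0.259], TCP at [624.979, 0.025, 231.312] pointing down, gripper open.
Joint ranges: [-3.14, 3.14], [-1.21, 2.06], [-1.07, 1.41], [-3.16, 2.05], [-2.99, -0.16], [-3.1, 3.1]. Speed limits (rad/s): [2.79, 2.79, 3.14, 3.14, 3.14, 3.14].

### API

Orientations are given as a unit quaternion [x, y, z, w].
In Python, from bench import read_state, get_image, job_done gives the robot as it stands.
- The arm moves only by the shell command python3 -m jog 'ROWS'. ROWS is JSON, a list of rows, each a list of 3 entries, a list of its own where there are three numbers: the shift along the world's x, y, z scaled (see below), then the turn, a rotation vector about the world's x, y, z scaled (see below), then the gripper's target within -1 to 1 (shut at 1, half-way at 0, fully open at -1). In form: [[[x, y, z], [wx, wy, wz], claw], ...]. A call has 1 to 20 rows; each row is the pose to reach, as a shift and turn from the pose commanded when the call began; what a row does not reach only later rows make up. The controller multiplies each number of a shift by 10 cm and each number of a turn by 120 degrees. A row lasts 1/10 s, in which the tool goes at most 50 mm and 8.59 degrees, less where a joint would pass 70% of its speed; a pose out of reach is approached as far as the arm can. A call with a number of a shift or a turn outside -1 to 1 is refused whole. A call with a gripper value outside its range is refused whole. The fingers move at their own pace and stop on an object; the grip force is fixed at half the most. Time passes only in rows, so rows that repeat a pose let the fingers close. It gives the time, the measured TCP pose, the force, the opening and the grip force at its end, in the units of the state.
- read_state(): the state, without advancing time (a new reading comes with each control period).
- get_image(name): name is "scene" or "side" or "wrist"; returns a dict with "frame" (420x560x3 uint8, red, green, blue), "range_z" (420x560 float32, mm along the optical axis (not along the pixel's ray), 0 where there is no reading), "fx", "fy", "cx", "cy" (pixels), "R" (3x3) and "t" (3): a world point X has camera coordinates R X + t. Camera axes: x right, y down, z forward; pixel columns grow to the right and rows downward; lengths in mm; the calibration is good to about 2 mm. The wrist camera is an equidistant fisheye: a pixel r from the principal point sees the ray r / f radians off the axis. A picture is of the moment at which its call begins.
- job_done(): hands the job in; it is judged then, once.
The state is a dict: "clock": time; "joints": joint angles; "joint_vel": joint speeds; "joint_efforts": joint torques, N m; "position": TCP position; "ee_rot": TCP orientation; "contact_force": force on the tool from outside, world axes, zero at the start; "wrist_torque": the same for the moment, N m; "gripper_width": finger opening in mm; "grasp_force": force on a finger pad.
Only numpy, scipy, OpenCV 4.12 (cv2) and the standard library are available. Lean on these libraries where they do the work, as an engineer would, in place of code of your own. Each camera call takes 0.05 s, during which the arm holds its last target. There are 200 camera calls.

### The job

Tip the aluminium turbo housing over onto its flat back by pushing on it, so that its round mouth looks straight up, then push it gently along the mat until its round rim touches the face of the steel stop bar, and take the hand away. Push only: do not grip or lift the housing, and leave the spray can, the oil bottle and the wrench alone.

Things in the scene. Friction and masses are not known exactly. Their poses are not given: they have to be found in the camera images.
- housing: Aluminium turbo compressor housing, loose, 0.6 to 1 kg: a round drum standing upright, 137 mm tall, on its outlet flange, a foot 56 (x) by 64 (y) by 12 mm. Origin: centre of the foot's underside. z: from the foot up through the drum; -x: the way the round mouth looks; +x: the way the flat back looks (straight down once it lies on its back). Lying, it is 56 mm high over the drum, 70 over the mouth.
- housing_center (a point): Middle of the drum, on its axis (the housing's x axis direction): 75 mm above the foot's underside when standing, 28 mm above the surface when lying on its back. The rim is 62 mm from this axis, the flat back 28 mm behind, the front face 28 mm ahead. Lying, the foot's flat end stands out 75 mm from the axis on one side.
- housing_mouth (a point): Centre of the mouth's outer end, at x = -42 mm, z = 75 mm in the housing's frame. The mouth is a stub of outer radius 26 mm standing 14 mm out of the front face; its top edge is at z = 101 mm.
- housing_push (a point): Spot on the front face above the mouth, at x = -28 mm, z = 113 mm in the housing's frame; the face is flat up to z = 125 mm, then slopes back to the rim. Pushed here towards +x the housing tips over the back edge of its foot, passes its balance at about 22 degrees and falls onto its back by itself; pushed low it may slide instead.
- stop: Dark steel angle bar bolted to the bench, to the robot's left of the housing, 300 mm long, 35 mm high. Origin: middle of the lower edge of its stop face. Axes: x along the bar (ends at +-150 mm), z up; the upright stop face lies in the plane y = 0 and looks to -y, towards the housing. The housing's rim touches it when housing_center is at y = -62 mm in this frame.
- spray_can: Bystander: loose metal spray can, radius 30 mm, 170 mm tall, upright. Origin: centre of its underside, z up.
- oil_bottle: Bystander: loose grey bottle with a black cap, radius 26 mm, 130 mm tall, upright. Origin: centre of its underside, z up.
- wrench: Bystander: loose steel wrench, 150 mm long, lying flat. Origin near its middle, x along it.
There are look-alikes about, which are no part of the job. There is more than one size of the housing; the job needs the smallest.

How it is judged (in metres and radians):
On the way, in this order (a step that is already met when the one before it is completed fails the run):
1. the housing lies on its flat back with the mouth up (angle between housing's own x axis and vertical above 2.97 rad and height (world z) of housing_center below 0.036 m), for 0.2 s.
2. lying so, its rim has been pushed up to the stop (angle between housing's own x axis and vertical above 2.97 rad and y of housing_center in the frame of stop between -0.068 and -0.05 m and x of housing_center in the frame of stop between -0.15 and 0.15 m), for 0.2 s.
At the end, for the whole second after the job is handed in: The housing lies at rest on its flat back, mouth up within 10 degrees, its round rim against the stop face (gap at most 6 mm) somewhere along the bar's length (all of step 2 and height (world z) of housing_center below 0.036 m and linear speed of housing below 0.01 m/s); the robot touches nothing.
It fails at once if the housing is lifted clear of the surface (2 cm or more) (height (world z) of housing_center above 0.1 m or (angle between housing's own x axis and vertical above 3 rad and height (world z) of housing_center above 0.05 m)).
It fails at once if the housing is gripped or rammed hard (over 30 N from the fingers) (contact force between the fingers and housing above 30 N).
It fails at once if the housing is tipped onto its mouth (angle between housing's own x axis and vertical below 0.7 rad).
It fails at once if the spray can, the oil bottle or the wrench is moved (over 20 mm) or knocked over (distance of any of spray_can, oil_bottle, wrench from where it was at the start of the episode above 0.02 m or angle between any of spray_can, oil_bottle's own z axis and vertical above 0.3 rad).
It also fails if it takes over 64 s, if anything falls off the work surface, if the arm or the gripper's body presses on something with over 40 N, if the wrist force passes 120 N, or if a joint passes its speed limit or range.

## Working session

There is one attempt and no reset: what is moved stays moved. The work goes in short steps, Python scripts to look and compute and a shell command to move; the robot and the scene stay as the last step left them, time stands still between calls to the robot, and variables do not carry over. Pictures are saved under pics/ and viewed, at most 10 in all, crops included, and the job is handed in when it is done.

```bash
mkdir -p pics; cat > h.py <<'E'
import numpy as np,cv2
from bench import *
def snap(n,f):
    d=get_image(n); np.savez('pics/'+f+'.npz',**d); cv2.imwrite('pics/'+f+'.png',d['frame'][:,:,::-1]); return d
def world(d):
    z=d['range_z'].astype(float); v,u=np.indices(z.shape)
    P=np.stack([(u-d['cx'])/d['fx']*z,(v-d['cy'])/d['fy']*z,z],-1)
    W=(P-d['t'])@np.array(d['R']); W[z==0]=np.nan; return W
E
python3 - <<'E'
from h import *
a=snap('scene','a');b=snap('side','b')
for d in(a,b): print(-np.array(d['R']).T@d['t'])
print(read_state())
E
```

```text
[1320.47644109  575.56586221  719.05630717]
[  241.73753893 -1124.45209179   934.80409277]
{'clock': 0.1, 'joints': array([ 2.58560996e-01,  3.85459973e-01,  6.77635374e-03, -4.29067742e-04,
       -1.19403741e+00, -2.58617017e-01]), 'joint_vel': array([-1.58947293e-04, -7.55599552e-04,  2.92356638e-03,  2.59275187e-03,
        4.07881579e-05,  6.62300922e-04]), 'joint_efforts': array([-2.41840362e-04, -3.93318665e+01,  1.88929778e+01,  4.19793829e+00,
       -2.58899068e-03, -3.31562532e-06]), 'position': array([ 6.24472973e+02, -1.02782264e-02,  2.30349184e+02]), 'ee_rot': array([-7.07030682e-01,  7.07182189e-01,  6.56221837e-04, -7.31610949e-04]), 'contact_force': array([ 1.09146188,  0.48815389, -0.4225903 ]), 'wrist_torque': array([-0.03440548, -0.01007107, -0.03416547]), 'grasp_force': 0.0, 'gripper_width': 85.24262944944192}
```

View pics/a.png

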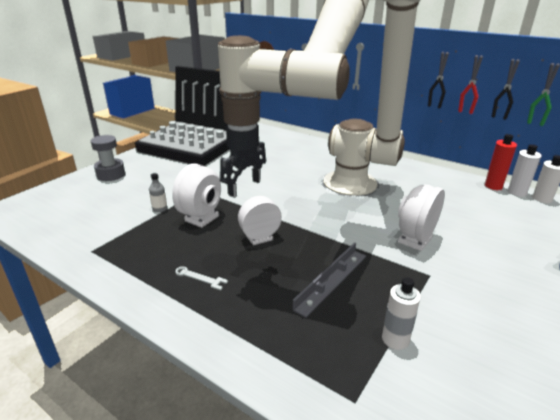

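View pics/b.png

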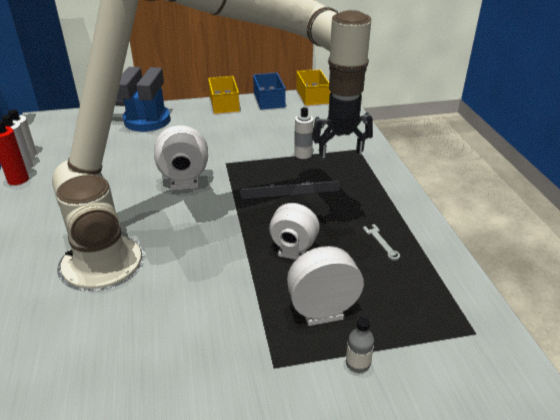

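The scene shows three housings: A at scene (260,218) / side (295,230), B at (197,193) / (325,285), and C at (420,215) / (181,155). A looks smallest, with its mouth towards the robot. I'll measure the heights and check a crop of A.

```bash
cat > m.py <<'E'
from h import *
S={k:dict(np.load(f'pics/{k}.npz')) for k in 'ab'}
W={k:world(S[k]) for k in 'ab'}
def box(k,u0,u1,v0,v1,zmin=8):
    w=W[k][v0:v1,u0:u1].reshape(-1,3); w=w[np.isfinite(w).all(1)]; return w[w[:,2]>zmin]
for n,k,r in [('A','a',(232,290,190,250)),('B','a',(170,222,160,228)),('C','a',(392,448,180,252)),('A','b',(265,325,200,262)),('B','b',(285,368,245,328)),('C','b',(150,212,122,192)),('stop','a',(290,370,240,320)),('stop','b',(235,345,178,200)),('can','a',(380,420,280,352)),('bottle','b',(343,378,318,374)),('wr','b',(360,402,222,262)),('wr','a',(170,230,262,292))]:
    w=box(k,*r,zmin=3 if n=='wr' else 8); print(n,k,len(w),np.percentile(w,[1,50,99],axis=0).round().tolist())
E
python3 m.py; python3 - <<'E'
import cv2
a=cv2.imread('pics/a.png')[150:290,160:400];b=cv2.imread('pics/b.png')[170:300,220:420]
a=cv2.resize(a,(480,280));b=cv2.resize(b,(480,312))
cv2.imwrite('pics/c.png',cv2.vconcat([a,b]))
E
```

```text
A a 1531 [[455.0, -97.0, 10.0], [510.0, -43.0, 89.0], [674.0, 9.0, 258.0]]
B a 2413 [[214.0, -611.0, 10.0], [540.0, -253.0, 117.0], [696.0, -8.0, 316.0]]
C a 2182 [[168.0, 277.0, 11.0], [277.0, 341.0, 122.0], [315.0, 370.0, 180.0]]
A b 2312 [[433.0, -294.0, 10.0], [485.0, -88.0, 104.0], [549.0, -26.0, 179.0]]
B b 4757 [[430.0, -446.0, 11.0], [501.0, -318.0, 120.0], [583.0, -84.0, 180.0]]
C b 2742 [[141.0, 272.0, 10.0], [228.0, 296.0, 118.0], [306.0, 710.0, 180.0]]
stop a 878 [[398.0, 191.0, 8.0], [565.0, 204.0, 24.0], [692.0, 235.0, 39.0]]
stop b 895 [[392.0, 185.0, 8.0], [535.0, 197.0, 24.0], [688.0, 221.0, 39.0]]
can a 1824 [[625.0, 398.0, 10.0], [657.0, 430.0, 98.0], [667.0, 455.0, 171.0]]
bottle b 1130 [[519.0, -470.0, 10.0], [538.0, -458.0, 77.0], [567.0, -433.0, 133.0]]
wr b 827 [[662.0, -151.0, 3.0], [730.0, -72.0, 5.0], [805.0, 17.0, 13.0]]
wr a 711 [[654.0, -166.0, 3.0], [735.0, -77.0, 5.0], [804.0, 0.0, 11.0]]
```

View pics/c.png

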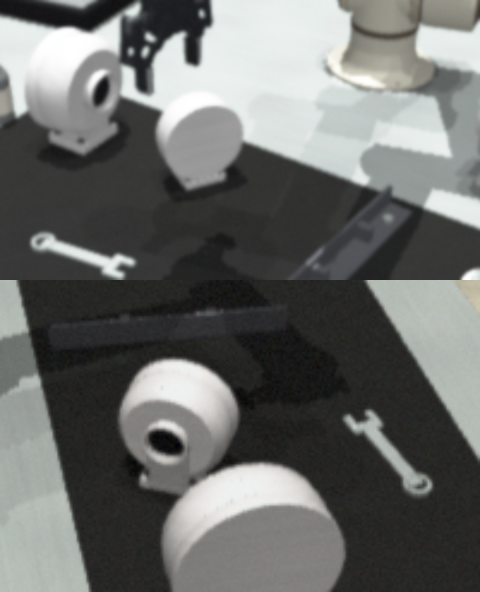

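The crop shows that A (scene 260,218; side 295,230) is the smallest: its back faces the scene camera and its mouth faces the robot and slightly −y. Next I fit its planes and the stop face.

```bash
cat > f.py <<'E'
from m import *
def plane(w,tol=3):
    rng=np.random.default_rng(0);best=None
    for _ in range(400):
        p=w[rng.choice(len(w),3,False)];n=np.cross(p[1]-p[0],p[2]-p[0]);n/=np.linalg.norm(n)+1e-9
        i=abs((w-p[0])@n)<tol
        if best is None or i.sum()>best.sum():best=i
    q=w[best];c=q.mean(0);n=np.linalg.svd(q-c,full_matrices=False)[2][2];return n,c,best.sum(),q
for k,r in(('a',(232,290,190,250)),('b',(265,325,200,262))):
    w=box(k,*r);w=w[(w[:,2]<150)&(w[:,0]<600)&(w[:,1]>-140)]
    n,c,m,q=plane(w);print(k,n.round(3),c.round(1),m,len(w),'yaw',np.degrees(np.arctan2(n[1],n[0])),'range',q.min(0).round(),q.max(0).round(),'all',np.percentile(w,[0.5,99.5],axis=0).round().tolist())
    # lateral extents
    e=np.array([-n[1],n[0],0]);e/=np.linalg.norm(e);s=w[abs(w[:,2]-75)<12]@e;print('lat',s.min(),s.max(),e)
w=box('b',235,345,178,200,4);w=w[(w[:,2]<34)&(w[:,0]>385)&(w[:,0]<710)&(w[:,1]>150)]
n,c,m,q=plane(w);print('stop',n.round(3),c.round(1),m,len(w),q.min(0).round(),q.max(0).round())
E
python3 f.py|tail -6
```

```text
wr a 711 [[654.0, -166.0, 3.0], [735.0, -77.0, 5.0], [804.0, 0.0, 11.0]]
a [-0.498 -0.867 -0.001] [505.7 -38.6  76.3] 1039 1494 yaw -119.85803640603409 range [449. -71.   8.] [558.  -7. 139.] all [[454.0, -101.0, 8.0], [556.0, -9.0, 139.0]]
lat 393.57116206571357 518.5265997033209 [ 0.86726161 -0.49785269  0.        ]
b [ 0.486  0.874 -0.003] [478.6 -87.5  79.1] 748 2019 yaw 60.90128252129142 range [ 431. -113.    8.] [527. -58. 132.] all [[431.0, -112.0, 9.0], [552.0, -21.0, 139.0]]
lat -520.1749363112816 -398.3821240073166 [-0.87378311  0.48631582  0.        ]
stop [-0.052 -0.999  0.013] [534.7 196.6  19.1] 547 1172 [390. 186.   4.] [693. 207.  34.]
```

Chosen: A, centred at about (490,−62), with its back facing d=(0.495,0.869). The stop face is near y≈196 and spans x from 390 to 693. I'll go to a point about 75 mm in front of the mouth, with the finger line square to d.

```bash
python3 -m jog '[[[-0.2,-0.15,0],[0,0,-0.06],0],[[-0.4,-0.3,0],[0,0,-0.12],0],[[-0.65,-0.5,0],[0,0,-0.18],0],[[-0.87,-0.65,0],[0,0,-0.247],0],[[-0.87,-0.65,0],[0,0,-0.247],0]]' | tail -c 500
python3 -m jog '[[[-0.25,-0.2,0],[0,0,0],0],[[-0.5,-0.4,0],[0,0,0],0],[[-0.85,-0.62,0],[0,0,0],0],[[-0.85,-0.62,-0.2],[0,0,0],0],[[-0.85,-0.62,-0.4],[0,0,0],0],[[-0.85,-0.62,-0.7],[0,0,0],0],[[-0.85,-0.62,-0.95],[0,0,0],0],[[-0.85,-0.62,-0.95],[0,0,0],0],[[-0.85,-0.62,-0.95],[0,0,0],0]]' | tail -c 500
python3 - <<'E'
from h import *
snap('side','d'); s=read_state(); print(s)
from scipy.spatial.transform import Rotation as R
print(R.from_quat(s['ee_rot']).as_matrix().round(3))
E
```

```text
clock: 0.6
position: [535.2, -66.4, 231.3]
ee_rot: [-0.501, 0.865, 0.001, -0.001]
contact_force: [1.1, 0.8, -0.4]
gripper_width: 42.8
grasp_force: 0.0
clock: 1.5
position: [453.6, -127.0, 136.5]
ee_rot: [-0.503, 0.864, -0.0, -0.0]
contact_force: [-0.2, -0.2, 0.6]
gripper_width: 42.8
grasp_force: 0.0
{'clock': 1.55, 'joints': array([ 7.35214909e-02,  2.22492853e-01, -4.92917323e-01,  7.57572152e-04,
       -8.53751981e-01, -5.90230619e-01]), 'joint_vel': array([ 0.00011962, -0.01746357,  0.01085125, -0.00202846,  0.00531707,
       -0.00069866]), 'joint_efforts': array([-3.99273145e-02, -2.64716470e+01,  1.48013091e+01,  3.29912670e+00,
       -2.39597139e-02,  2.58976143e-03]), 'position': array([ 454.15486336, -126.95283906,  137.29722456]), 'ee_rot': array([-5.03195070e-01,  8.64172420e-01, -6.14823666e-04,  6.09304136e-04]), 'contact_force': array([-0.67087347, -0.61505728,  0.4375433 ]), 'wrist_torque': array([ 0.06844279, -0.00103309,  0.02476777]), 'grasp_force': 0.0, 'gripper_width': 42.7394571126166}
[[-0.494 -0.87   0.002]
 [-0.87   0.494 -0.   ]
 [-0.    -0.002 -1.   ]]
```

View pics/d.png

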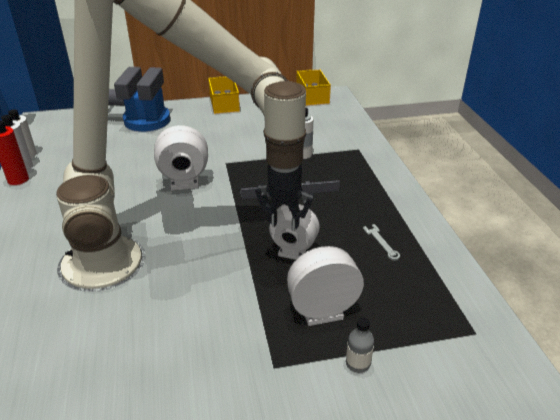

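The image shows the fingers at about (288,210), in front of the mouth, and B at (325,285) is clear. I'll descend and close in.

```bash
python3 -m jog '[[[0,0,-0.15],[0,0,0],0],[[0,0,-0.3],[0,0,0],0],[[0,0,-0.3],[0,0,0],0],[[0.05,0.09,-0.3],[0,0,0],0],[[0.1,0.17,-0.3],[0,0,0],0],[[0.14,0.24,-0.3],[0,0,0],0],[[0.155,0.27,-0.3],[0,0,0],0],[[0.17,0.295,-0.3],[0,0,0],0],[[0.185,0.32,-0.3],[0,0,0],0],[[0.2,0.345,-0.3],[0,0,0],0],[[0.2,0.345,-0.3],[0,0,0],0]]' | tail -c 500
```

```text
clock: 2.65
position: [472.8, -92.7, 106.4]
ee_rot: [-0.503, 0.864, -0.0, -0.0]
contact_force: [-1.2, -3.2, 2.4]
gripper_width: 42.4
grasp_force: 1.5
```

```bash
python3 -m jog '[[[0.02,0.035,0.015],[0,0,0],0],[[0.035,0.06,0.03],[0,0,0],0],[[0.05,0.087,0.045],[0,0,0],0],[[0.065,0.113,0.055],[0,0,0],0],[[0.08,0.14,0.065],[0,0,0],0],[[0.1,0.174,0.08],[0,0,0],0],[[0.1,0.174,0.08],[0,0,0],0]]' | tail -c 500
python3 -c "
from h import *
snap('scene','e')"
```

```text
clock: 3.35
position: [483.5, -74.5, 114.5]
ee_rot: [-0.503, 0.864, -0.0, 0.0]
contact_force: [-0.4, -0.1, -0.5]
gripper_width: 42.4
grasp_force: 0.4
```

View pics/e.png

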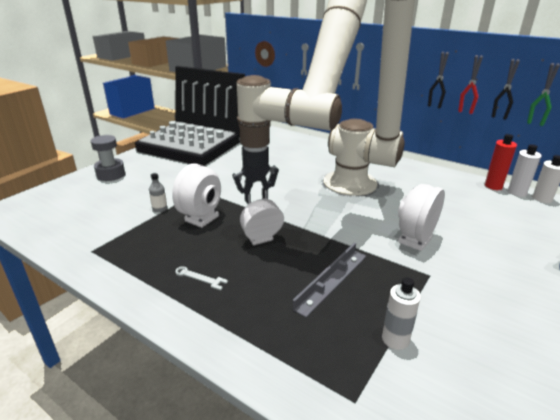

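The drum at (262,220) now leans back, with the foot still at about (262,240). It is tipping as intended, so I keep following the arc.

```bash
python3 -m jog '[[[0.015,0.026,0.01],[0,0,0],0],[[0.03,0.052,0.02],[0,0,0],0],[[0.045,0.078,0.025],[0,0,0],0],[[0.06,0.104,0.03],[0,0,0],0],[[0.075,0.13,0.035],[0,0,0],0],[[0.09,0.156,0.04],[0,0,0],0],[[0.105,0.183,0.045],[0,0,0],0],[[0.12,0.209,0.05],[0,0,0],0],[[0.135,0.235,0.05],[0,0,0],0],[[0.15,0.261,0.05],[0,0,0],0],[[0.15,0.261,0.05],[0,0,0],0],[[0.15,0.261,0.05],[0,0,0],0],[[0.15,0.261,0.05],[0,0,0],0],[[0.15,0.261,0.05],[0,0,0],0]]' | tail -c 500
python3 -c "
from h import *
snap('scene','f');snap('side','g')
cv2.imwrite('pics/fg.png',cv2.vconcat([cv2.imread('pics/f.png')[130:330,160:460],cv2.imread('pics/g.png')[130:330,160:460]]))"
```

```text
clock: 4.8
position: [497.9, -49.1, 119.3]
ee_rot: [-0.503, 0.864, 0.0, -0.0]
contact_force: [0.2, 0.0, 1.0]
gripper_width: 42.9
grasp_force: 0.0
```

View pics/fg.png

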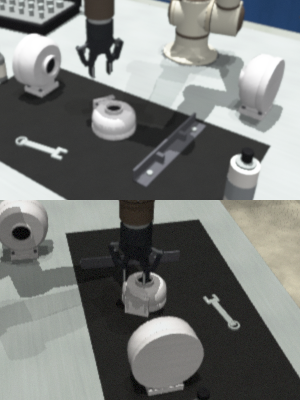

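It now lies on its back: the mouth is up at crop (113,105), scene (273,235), with the foot towards the hand. I'll measure the lying pose.

```bash
cat > p.py <<'E'
import sys
from h import *
from scipy.optimize import least_squares
def pose(f,show=True):
    d=dict(np.load(f'pics/{f}.npz'));w=world(d).reshape(-1,3);w=w[np.isfinite(w).all(1)]
    w=w[(w[:,0]>420)&(w[:,0]<680)&(w[:,1]>-80)&(w[:,1]<250)]
    m=w[(w[:,2]>65)&(w[:,2]<76)&(w[:,1]<180)];c=np.median(m,0)
    m=m[np.linalg.norm(m[:,:2]-c[:2],axis=1)<40]
    s=w[(w[:,2]>12)&(w[:,2]<44)];r=np.linalg.norm(s[:,:2]-c[:2],axis=1);s=s[(r>48)&(r<75)&((s-c)@[.495,.869,0]>-10)&(s[:,1]<c[1]+64)]
    q=least_squares(lambda p:np.hypot(s[:,0]-p[0],s[:,1]-p[1])-62,c[:2],loss='soft_l1').x
    g=w[(w[:,2]>8)&(w[:,2]<62)];v=g[:,:2]-q;r=np.hypot(*v.T);k=(r>66)&(r<88)&(v@[.495,.869]<0)
    print(f,'mouth',m.mean(0).round(1),len(m),'rim fit',q.round(1),len(s),'foot mean',(g[k].mean(0).round(1),k.sum()), 'yaw of foot',np.degrees(np.arctan2(*(-v[k].mean(0))[::-1])))
for f in sys.argv[1:]:pose(f)
E
python3 p.py f g
```

```text
f mouth [543.2  29.8  69.5] 99 rim fit [541.1  27.6] 425 foot mean (array([520.4, -36.8,  51.4]), np.int64(61)) yaw of foot 72.19071606551483
g mouth [539.2  23.8  69.7] 73 rim fit [542.1  33.3] 39 foot mean (array([508.9, -35.2,  35.3]), np.int64(444)) yaw of foot 64.21335447123356
```

```bash
python3 -m jog '[[[-0.06,-0.11,0],[0,0,0],0],[[-0.125,-0.22,0],[0,0,0],0],[[-0.125,-0.22,0],[0,0,0],0],[[-0.125,-0.22,-0.25],[0,0,0],0],[[-0.125,-0.22,-0.5],[0,0,0],0],[[-0.125,-0.22,-0.75],[0,0,0],0],[[-0.125,-0.22,-0.98],[0,0,0],0],[[-0.125,-0.22,-0.98],[0,0,0],0]]' | tail -c 250
python3 -m jog '[[[0.02,0.035,-0.05],[0,0,0],0],[[0.04,0.07,-0.05],[0,0,0],0],[[0.06,0.104,-0.05],[0,0,0],0],[[0.075,0.13,-0.05],[0,0,0],0],[[0.09,0.156,-0.05],[0,0,0],0],[[0.105,0.183,-0.05],[0,0,0],0],[[0.12,0.209,-0.05],[0,0,0],0],[[0.135,0.235,-0.05],[0,0,0],0],[[0.15,0.261,-0.05],[0,0,0],0],[[0.165,0.287,-0.05],[0,0,0],0],[[0.18,0.313,-0.05],[0,0,0],0],[[0.195,0.339,-0.05],[0,0,0],0],[[0.21,0.365,-0.05],[0,0,0],0],[[0.225,0.391,-0.05],[0,0,0],0],[[0.24,0.417,-0.05],[0,0,0],0],[[0.24,0.417,-0.05],[0,0,0],0]]' | tail -c 250
python3 -c "
from h import *
snap('scene','i')"; python3 p.py i
```

```text
clock: 5.7
position: [483.1, -71.6, 18.8]
ee_rot: [-0.502, 0.865, 0.001, -0.003]
contact_force: [-0.1, -0.5, 0.6]
gripper_width: 42.8
grasp_force: 0.0
clock: 7.3
position: [506.1, -31.3, 16.2]
ee_rot: [-0.502, 0.865, 0.001, -0.004]
contact_force: [-4.8, -8.5, 6.8]
gripper_width: 42.5
grasp_force: 4.7
i mouth [541.2  33.7  69.6] 55 rim fit [547.  44.] 90 foot mean (array([523.9, -22.8,  51.7]), np.int64(103)) yaw of foot 70.9459752233059
```

```bash
python3 -m jog '[[[0.015,0.026,0],[0,0,0],0],[[0.03,0.052,0],[0,0,0],0],[[0.05,0.087,0],[0,0,0],0],[[0.07,0.122,0],[0,0,0],0],[[0.09,0.156,0],[0,0,0],0],[[0.11,0.191,0],[0,0,0],0],[[0.13,0.226,0],[0,0,0],0],[[0.15,0.261,0],[0,0,0],0],[[0.17,0.296,0],[0,0,0],0],[[0.19,0.33,0],[0,0,0],0],[[0.21,0.365,0],[0,0,0],0],[[0.23,0.4,0],[0,0,0],0],[[0.25,0.435,0],[0,0,0],0],[[0.27,0.469,0],[0,0,0],0],[[0.29,0.504,0],[0,0,0],0],[[0.31,0.539,0],[0,0,0],0],[[0.33,0.574,0],[0,0,0],0],[[0.35,0.609,0],[0,0,0],0],[[0.37,0.643,0],[0,0,0],0],[[0.38,0.661,0],[0,0,0],0]]' | tail -c 250
python3 -c "
from h import *
snap('scene','j');snap('side','k')
cv2.imwrite('pics/jk.png',cv2.vconcat([cv2.resize(cv2.imread('pics/j.png')[180:330,210:410],(400,300)),cv2.resize(cv2.imread('pics/k.png')[130:280,210:410],(400,300))]))"; python3 p.py j k
```

```text
clock: 9.35
position: [543.4, 33.6, 16.2]
ee_rot: [-0.502, 0.865, 0.0, -0.005]
contact_force: [-5.8, -10.6, 9.5]
gripper_width: 42.6
grasp_force: 6.3
j mouth [578.7  99.3  69.5] 69 rim fit [584.3 108.4] 107 foot mean (array([562.2,  41. ,  49.9]), np.int64(133)) yaw of foot 71.79887253111785
k mouth [566.6  13.9  70.9] 49 rim fit [583.  109.6] 63 foot mean (array([546.9,  45.8,  34.9]), np.int64(243)) yaw of foot 60.52145469811293
```

View pics/jk.png

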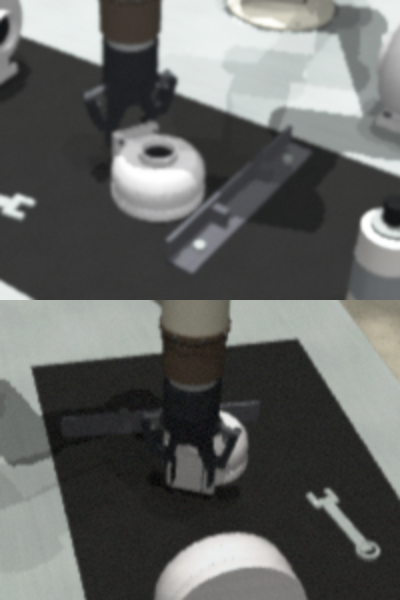

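The images show it square in the hand, with its rim still about 23 mm short of the bar. I continue slowly.

```bash
python3 -m jog '[[[0.015,0.026,0],[0,0,0],0],[[0.03,0.052,0],[0,0,0],0],[[0.045,0.078,0],[0,0,0],0],[[0.06,0.104,0],[0,0,0],0],[[0.075,0.13,0],[0,0,0],0],[[0.085,0.148,0],[0,0,0],0],[[0.095,0.165,0],[0,0,0],0],[[0.105,0.183,0],[0,0,0],0],[[0.11,0.191,0],[0,0,0],0],[[0.115,0.2,0],[0,0,0],0],[[0.115,0.2,0],[0,0,0],0]]' | tail -c 250
python3 -c "
from h import *
snap('scene','l')"; python3 p.py l
```

```text
clock: 10.55
position: [554.8, 53.3, 16.2]
ee_rot: [-0.502, 0.865, 0.0, -0.005]
contact_force: [-7.0, -10.1, 9.2]
gripper_width: 42.8
grasp_force: 6.0
l mouth [590.1 119.5  69.3] 72 rim fit [595.2 127.2] 118 foot mean (array([574.5,  58.9,  49.8]), np.int64(114)) yaw of foot 73.09353711003126
```

```bash
for i in 1 2; do python3 -m jog '[[[0.005,0.009,0],[0,0,0],0],[[0.01,0.017,0],[0,0,0],0],[[0.01,0.017,0],[0,0,0],0]]' | grep -E 'pos|contact'; done
```

```text
position: [555.8, 55.0, 16.3]
contact_force: [-6.1, -9.0, 9.4]
position: [556.3, 56.0, 16.2]
contact_force: [-6.5, -12.7, 10.0]
```

```bash
python3 -m jog '[[[0.005,0.009,0],[0,0,0],0],[[0.005,0.009,0],[0,0,0],0]]' | grep -E 'pos|contact';  python3 -m jog '[[[0.005,0.009,0],[0,0,0],0],[[0.005,0.009,0],[0,0,0],0]]' | grep -E 'pos|contact'
python3 -c "
from h import *
snap('scene','n')"; python3 p.py n
```

```text
position: [556.3, 56.1, 16.3]
contact_force: [-6.7, -15.6, 10.9]
position: [556.2, 56.1, 16.2]
contact_force: [-7.2, -18.3, 11.5]
n mouth [590.7 119.3  69.7] 59 rim fit [597.7 131.8] 91 foot mean (array([575.4,  63.4,  49.6]), np.int64(134)) yaw of foot 71.8991144409577
```

It has stopped, and the force in y keeps rising, so the rim is on the bar. I back off along −d, then go up.

```bash
python3 -m jog '[[[-0.01,-0.017,0],[0,0,0],0],[[-0.02,-0.035,0],[0,0,0],0],[[-0.05,-0.087,0],[0,0,0],0],[[-0.1,-0.174,0],[0,0,0],0],[[-0.2,-0.35,0],[0,0,0],0],[[-0.3,-0.5,0],[0,0,0],0],[[-0.3,-0.5,0],[0,0,0],0],[[-0.3,-0.5,0.3],[0,0,0],0],[[-0.3,-0.5,0.6],[0,0,0],0],[[-0.3,-0.5,0.95],[0,0,0],0],[[-0.6,-0.9,0.95],[0,0,0],0],[[-0.6,-0.9,0.95],[0,0,0],0],[[-0.6,-0.9,0.95],[0,0,0],0]]' | tail -c 250
python3 -c "
from h import *
snap('scene','o');snap('side','q')
cv2.imwrite('pics/oq.png',cv2.vconcat([cv2.resize(cv2.imread('pics/o.png')[180:330,210:410],(400,300)),cv2.resize(cv2.imread('pics/q.png')[130:280,210:410],(400,300))]))
W=world(dict(np.load('pics/q.npz')))
w=W[175:202,235:350].reshape(-1,3);w=w[(w[:,2]>6)&(w[:,2]<32)&(w[:,0]<525)&(w[:,0]>395)&(w[:,1]<215)&(w[:,1]>180)]
print(np.polyfit(w[:,0]-600,w[:,1],1),len(w))"; python3 p.py o q
```

```text
clock: 12.95
position: [501.3, -28.9, 111.7]
ee_rot: [-0.502, 0.865, -0.0, 0.0]
contact_force: [-0.4, 0.5, -0.6]
gripper_width: 42.7
grasp_force: 0.0
[-6.06621439e-02  1.91621566e+02] 238
o mouth [601.1 131.8  69.5] 117 rim fit [597.6 130.7] 455 foot mean (array([576.8,  65.9,  49.7]), np.int64(95)) yaw of foot 72.14368812430398
q mouth [599.1 126.4  69.7] 49 rim fit [599.4 136.5] 31 foot mean (array([569.9,  66.6,  32.1]), np.int64(340)) yaw of foot 67.11323050898243
```

View pics/oq.png

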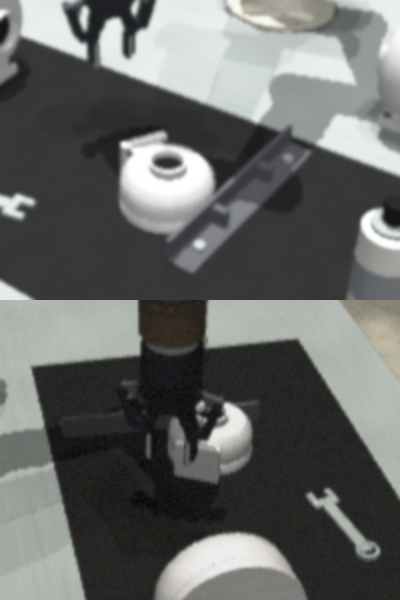

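The housing lies mouth-up with its rim against the bar, at crop (205,195). The measured gap is about 0 mm and the hand is clear.

```bash
python3 -c "
from bench import *
print(job_done())"
```

```text
the job is handed in; nothing more can be done
None
```

The smallest housing was tipped onto its back, mouth up, and pushed until its rim touched the stop bar (measured gap about 0 mm); the hand was withdrawn and the job handed in at about 13 s, though `job_done()` returned no verdict.

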